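# Balance a packet of postcards on the shop scale

### The job

A packet of postcards of unknown weight is holding down one pan of the counter scale. Take weights from the slanted rack and set them gently, standing upright, on the empty pan until the beam floats level with the pointer in the green band: the 400 g weight and one of the others will do it, but the scale has to tell you which. Leave the packet, the weight you do not need and everything else on the counter where they are.

Things in the scene. Friction and masses are not known exactly. Their poses are not given: they have to be found in the camera images.
- beam (a joint): tilt of the scale's beam, rad: 0 level, positive when the weight pan is up (packet too heavy), stops at +0.2 and -0.2. A spring centres it: about 1 mrad per gram of difference (within 10 percent), so 200 g or more puts it on a stop; it settles within about 1 s. Its red pointer stands before a white dial with a green band in the middle
- balance: fixed green counter scale, 310 mm long (its y axis, along the beam), 140 mm deep; origin: centre of its underside. Beam pivot 85 mm up; the two steel pans, 115 mm to either side, stay horizontal as the beam tips, moving 23 mm up or down at most. Between them a white dial plate 86 mm wide (y), 8 mm thick, 30 mm from the pivot towards the scale's -x, facing +x, top 200 mm above the table
- weight_pan (a point): centre of the top face of the empty pan at the scale's +y end, 118 mm above the table when level, about 141 mm at the start; moves with the beam. A flat steel tray 160 mm (scale's x) by 108 mm (y) with a 4 mm lip. Room for two weights in a row along x, 38 mm either side of the centre; axes as the scale's
- packet_pan (a point): centre of the top face of the other, equal pan, at the scale's -y end, on which the packet lies
- packet: the packet of postcards, paper with blue and orange top and a red band, 148 by 90 by 50 mm, lying on the packet pan, long side along the scale's x; origin at the centre of its underside. Its mass is unknown, between 480 and 640 g
- rack: fixed dark wooden weight rack, 218 mm wide (its y), 120 mm deep; origin: centre of its underside. Three pockets 75 mm apart (y = -75, 0, 75 mm) in a tray tilted 29 degrees, so that the weights lean towards the rack's -x. Pocket walls reach 7 mm above the pocket floor; the floor centres are about 43 mm above the table
- w_large: Large counterweight, 400 g: plain aluminium cylinder 52 mm in diameter and 62 mm high, with a black round grip (20 mm in diameter, 48 mm long) standing on its middle, 110 mm in all. Origin: centre of the underside; its z axis runs up through the grip. It starts in one of the rack's three pockets (any of them), its axis leaning 29 degrees from vertical
- w_medium: Medium counterweight, 200 g: plain aluminium cylinder 52 mm in diameter and 28 mm high, with a blue round grip (20 mm in diameter, 48 mm long) standing on its middle, 76 mm in all. Origin: centre of the underside; its z axis runs up through the grip. It starts in one of the rack's three pockets (any of them), its axis leaning 29 degrees from vertical
- w_small: Small counterweight, 100 g: plain aluminium cylinder 52 mm in diameter and 12 mm high, with a yellow round grip (20 mm in diameter, 48 mm long) standing on its middle, 60 mm in all. Origin: centre of the underside; its z axis runs up through the grip. It starts in one of the rack's three pockets (any of them), its axis leaning 29 degrees from vertical
- mug: bystander: blue mug, 80 mm in diameter, 90 mm high, origin under its centre
- lighthouse: bystander: red and white souvenir lighthouse, 64 mm in diameter, 138 mm high, origin under its centre
- stapler: bystander: red and black stapler 130 by 34 by 60 mm, origin under its centre
- tape: bystander: grey tape dispenser 140 by 50 by 75 mm, origin under its centre
Mind the look-alikes: they are no part of the job. Leave any purple look-alike of the packet alone. What is shaped like the w_large but purple is not meant.

How it is judged:
By the outcome, as a careful person would: the job done as asked, in the order asked, and still so for the second after the job is handed in, with the robot touching nothing.
It also fails if it takes over 64 s, if anything falls off the work surface, if the arm or the gripper's body presses on something with over 40 N, if the wrist force passes 120 N, or if a joint passes its speed limit or range.

### The arm

A 6-joint arm with a two-finger parallel gripper is mounted at the origin on the work surface. World frame = base frame: x ahead of the robot, y to its left, z up, the work surface at z = 0. Lengths are in m, angles in rad, forces in N, time in s.
With the tool pointing down it reaches from about 0.35 to 0.775 m from the base axis. Payload 7.3 kg.
Tool frame: the origin (TCP) lies at the centre of the arm's flange, where the gripper is bolted on; the fingertips stand 178 mm ahead of it and the grasp point (between the pads) lies 159 mm ahead of it (tip_extent is the distance from the TCP to the fingertips, in m); z points along the fingers, y is the line along which they close (so a half turn about z gives the same grasp; the last joint's range is limited). The gripper opens to 92 mm and grips with 3 to 60 N. Pads are 19 mm wide; open, the fingers measure 130 mm over their backs; the gripper's body (75 mm by 190 mm) begins 47 mm behind the grasp point.
Start: joints at [0.971, 0.342, 1.524, -0, 1.275, -0.146], TCP at [0.23, 0.472, 0.405] pointing down, gripper open.
Joint ranges: [-2.53, 2.53], [-0.77, 2.02], [0.04, 2.7], [-1, 4.14], [0.28, 2.66], [-3.11, 3.11]. Speed limits (rad/s): [2.57, 2.57, 3.14, 3.14, 3.14, 3.14].

### API

Orientations are given as [roll, pitch, yaw] about the fixed x, y, z axes, in that order (R = Rz(yaw) Ry(pitch) Rx(roll)).
In Python, from cell import * gives the robot as it stands.
- The arm moves only by the tool arm_command, never from a script. Its arguments are lists of equal length, an entry for each row: "xyz": the shift along the world's x, y, z in mm, a list of three; "spin": the turn about the world's z in degrees. In form: {"xyz": [[tx, ty, tz], ...], "spin": [spin, ...]}. A call has 1 to 20 rows; each row shifts and turns the commanded pose from where the row before left it; what a row does not reach is not made up. A row lasts 1/10 s, in which the tool goes at most 50 mm and 8.59 degrees, less where a joint would pass 70% of its speed; a pose out of reach is approached as far as the arm can. A call with a gripper value outside its range is refused whole. "jaw" is the opening, from -1 (shut) to 1 (fully open), set as the call begins (left out, the last holds). The fingers move at their own pace and stop on an object; "squeeze" is the grip in N (left out, the last holds). Time passes only in rows, so rows that do not move let the fingers close. It gives the time, the measured TCP pose, the force, the opening and the grip force at its end, in the units of the state.
- observe(): the state, without advancing time (a new reading comes with each control period).
- read_camera(name): name is "scene" or "top"; returns a dict with "img" (400x640x3 uint8, red, green, blue), "depth" (400x640 float32, m along the optical axis (not along the pixel's ray), 0 where there is no reading), "fx", "fy", "cx", "cy" (pixels), "world_from_camera" (4x4, takes a point from camera to world coordinates). Camera axes: x right, y up, looking along -z (the intrinsics and any distortion apply to the point x, -y, -z); pixel columns grow to the right and rows downward; lengths in m; the calibration is good to about 2 mm. A picture is of the moment at which its call begins.
- hand_in(): hands the job in; it is judged then, once.
The state is a dict: "time": time; "qpos": joint angles; "qvel": joint speeds; "joint_efforts": joint torques, N m; "tool_pos": TCP position; "tool_rot": TCP orientation; "contact_force": force on the tool from outside, world axes, zero at the start; "torque": the same for the moment, N m; "opening": finger opening in m; "grip_force": force on a finger pad.
Only numpy, scipy, OpenCV 4.12 (cv2) and the standard library are available. Lean on these libraries where they do the work, as an engineer would, in place of code of your own. Each camera call takes 0.05 s, during which the arm holds its last target. There are 200 camera calls.

## Working session

There is one attempt and no reset: what is moved stays moved. The work goes in short steps, Python scripts to look and compute and a tool call to move; the robot and the scene stay as the last step left them, time stands still between calls to the robot, and variables do not carry over. Pictures are saved under pics/ and viewed, at most 10 in all, crops included, and the job is handed in when it is done.

Besides the shell and the picture viewer there is one more tool, called after "Request:" in YAML: its name, and indented under it one key for each argument. arm_command: Moves the arm, as the interface text tells. Its arguments: {"type":"object","properties":{"xyz":{"type":"array","items":{"type":"array","items":{"type":"number"}}},"spin":{"type":"array","items":{"type":"number"}},"jaw":{"type":"number"},"squeeze":{"type":"number"}},"required":["xyz","spin"]}

```bash
ls; mkdir -p pics; cat > h.py <<'E'
from cell import *
import numpy as np, cv2
def cam(n):
    c=read_camera(n); h,w=c["depth"].shape
    v,u=np.mgrid[:h,:w]; d=c["depth"]
    p=np.stack([(u-c["cx"])/c["fx"]*d,-(v-c["cy"])/c["fy"]*d,-d,np.ones_like(d)],-1)
    W=(p@np.array(c["world_from_camera"]).T)[...,:3]; W[d==0]=np.nan
    return c,W
E
python3 - <<'E'
from h import *
for n in("scene","top"):
    c,W=cam(n); cv2.imwrite(f"pics/{n}0.png",c["img"][...,::-1]); np.savez(f"{n}0.npz",img=c["img"],W=W)
    print(n,np.round(c["world_from_camera"],3).tolist(),c["fx"])
print(observe())
E
```

```text
pics
scene [[0.337, -0.671, 0.66, 1.426], [0.941, 0.251, -0.226, -0.243], [-0.014, 0.698, 0.716, 0.905], [0.0, 0.0, 0.0, 1.0]] 432.3628133805449
top [[0.011, 0.991, -0.134, 0.496], [-1.0, 0.009, -0.021, -0.006], [-0.02, 0.134, 0.991, 1.186], [0.0, 0.0, 0.0, 1.0]] 389.1529963838588
{'time': 0.1, 'qpos': array([ 9.70987216e-01,  3.42705675e-01,  1.52488505e+00,  3.87994525e-06,
        1.27539338e+00, -1.45977065e-01]), 'qvel': array([ 3.33507399e-04, -2.53127319e-03, -3.11166876e-03, -1.11188324e-03,
        1.05620316e-05, -7.40923794e-04]), 'joint_efforts': array([ 2.28141827e-03, -4.32003379e+01, -2.44696176e+01,  7.20661087e-02,
        5.24812506e-02, -4.73355090e-05]), 'tool_pos': array([0.23007898, 0.47178885, 0.40409969]), 'tool_rot': array([-3.14021654e+00, -2.06069978e-04,  2.68775933e+00]), 'contact_force': array([ 0.42435337,  0.45295614, -0.0638479 ]), 'torque': array([ 0.02354292, -0.04921516,  0.03900879]), 'grip_force': 0.0, 'opening': 0.09156747206097705}
```

View pics/scene0.png

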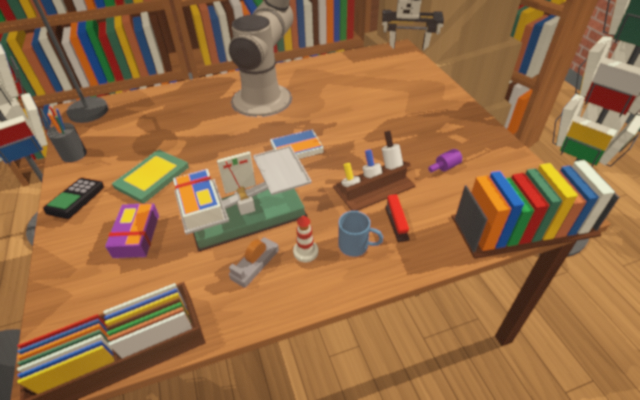

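View pics/top0.png

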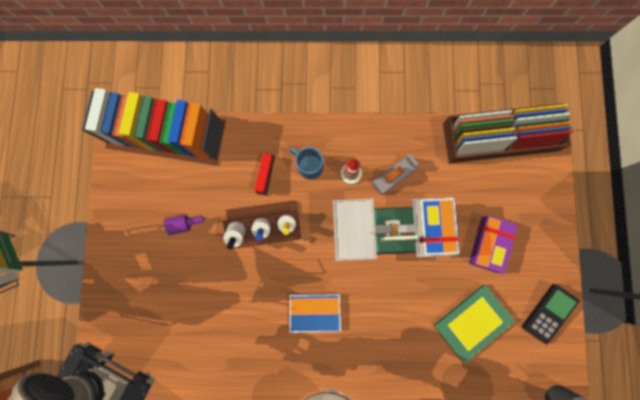

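The scene picture shows yellow, blue and black grips in the rack at (348,172), (369,162) and (391,145). In the top view these are at (286,225), (261,231) and (233,236). There are two candidates for the large weight: the black-gripped one at top (233,236), and a purple one lying on the table at top (180,224). The black-gripped aluminium one fits. The packet on the pan is at top (437,228), and its purple look-alike at (495,243) is to be left alone. Next I'll take an enlarged crop and measure.

```bash
python3 - <<'E'
from h import *
c=read_camera("top"); print([k for k in c], c["cx"],c["cy"])
s=np.load("scene0.npz");t=np.load("top0.npz")
a=cv2.resize(s["img"][110:230,300:470],(800,565),interpolation=2); cv2.imwrite("pics/crop1.png",a[...,::-1])
for n,z in(("scene",s),("top",t)):
    im=z["img"]; W=z["W"]; hsv=cv2.cvtColor(im,cv2.COLOR_RGB2HSV).astype(int); H,S,V=[hsv[...,i] for i in range(3)]
    box=np.zeros(H.shape,bool)
    if n=="scene": box[120:200,330:410]=1
    else: box[205:255,218:302]=1
    for nm,m in(("yel",(abs(H-27)<6)&(S>150)&(V>150)),("blue",(abs(H-110)<10)&(S>120)&(V>90)),("black",(V<60)),("alu",(S<60)&(V>120))):
        m=m&box&(W[...,2]>.05)
        P=W[m]; v,u=np.nonzero(m)
        if len(P)==0: print(n,nm,0);continue
        print(n,nm,len(P),"px",u.mean().round(),v.mean().round(),"mean",P.mean(0).round(4),"min",P.min(0).round(3),"max",P.max(0).round(3))
        if len(P)>8:
            w,e=np.linalg.eigh(np.cov(P.T)); print("   axis",e[:,2].round(2))
W=t["W"]
for nm,(u,v) in dict(panL=(353,228),pan1=(338,203),pan2=(371,203),pan3=(338,256),pan4=(371,256),pack=(437,228),rk=(248,212)).items(): print(nm,W[v,u].round(4))
E
```

```text
['img', 'depth', 'fx', 'fy', 'cx', 'cy', 'world_from_camera'] 322.2169530866345 203.8854197581638
scene yel 102 px 348.0 171.0 mean [0.5811 0.1194 0.0836] min [0.56 0.11 0.06] max [0.595 0.13  0.103]
   axis [-0.51 -0.05  0.86]
scene blue 41 px 370.0 158.0 mean [0.5651 0.1922 0.0958] min [0.554 0.187 0.078] max [0.575 0.197 0.117]
   axis [-0.45 -0.07  0.89]
scene black 0
scene alu 639 px 381.0 164.0 mean [0.5799 0.2222 0.077 ] min [0.534 0.097 0.05 ] max [0.62  0.302 0.112]
   axis [-0.21  0.96  0.18]
top yel 46 px 286.0 229.0 mean [0.5729 0.1193 0.092 ] min [0.56  0.112 0.07 ] max [0.591 0.127 0.104]
   axis [-0.78 -0.05  0.62]
top blue 48 px 259.0 235.0 mean [0.5537 0.1921 0.1069] min [0.542 0.185 0.087] max [0.569 0.2   0.115]
   axis [-0.82  0.03  0.57]
top black 42 px 231.0 243.0 mean [0.5301 0.2622 0.1348] min [0.518 0.257 0.118] max [0.544 0.269 0.145]
   axis [-0.67  0.07  0.74]
top alu 670 px 253.0 228.0 mean [0.5739 0.2129 0.0786] min [0.523 0.097 0.05 ] max [0.615 0.293 0.133]
   axis [-0.27  0.93  0.24]
panL [ 0.5731 -0.0671  0.1382]
pan1 [ 0.6401 -0.0263  0.1421]
pan2 [ 0.641  -0.1155  0.1408]
pan3 [ 0.4979 -0.0272  0.14  ]
pan4 [ 0.4989 -0.1148  0.141 ]
pack [ 0.5748 -0.2901  0.1449]
rk [0.6284 0.2461 0.0078]
```

View pics/crop1.png

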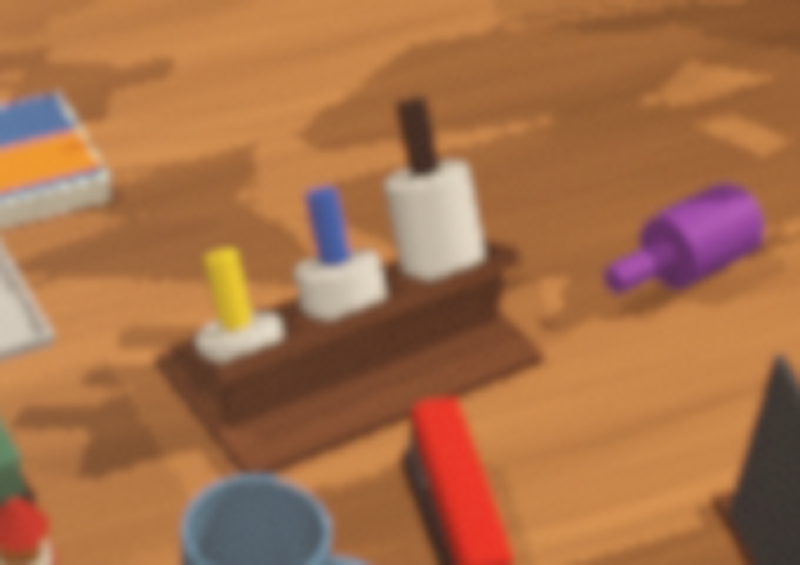

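The crop confirms it: the black-gripped aluminium weight (crop 417,130) is upright in the rack, while the purple one lies on the table. Next I'll fit the rack, weight and pan poses to the clouds from both cameras.

```bash
cat > fit.py <<'E'
from h import *
from scipy.optimize import least_squares
def cyl(q,z0,z1,r):
    rad=np.hypot(q[:,0],q[:,1])-r; ax=np.maximum(z0-q[:,2],q[:,2]-z1)
    return np.where((rad>0)&(ax>0),np.hypot(rad,ax),np.maximum(rad,ax))
def wdist(P,o,a,h):   # weight at o, axis a
    d=P-o; z=d@a; r=np.linalg.norm(d-z[:,None]*a,axis=1); q=np.c_[r,0*r,z]
    return np.minimum(cyl(q,0,h,.026),cyl(q,h,h+.048,.010))
def axis(yaw,t): return np.array([-np.sin(t)*np.cos(yaw),-np.sin(t)*np.sin(yaw),np.cos(t)])
E
python3 - <<'E'
from fit import *
s=np.load("scene0.npz");t=np.load("top0.npz")
for sel in((s,),(t,),(s,t)):
    P=[]
    for z in sel:
        m=(z["W"][...,2]>.06); W=z["W"][m]; im=z["img"][m].astype(int)
        k=(W[:,0]>.49)&(W[:,0]<.64)&(W[:,1]>.075)&(W[:,1]<.32)
        brown=(im[:,0]>im[:,2]+25)&(im[:,1]<140)
        P.append(W[k&~brown])
    P=np.vstack(P)
    def f(p):
        x,y,yaw,h,tl=p; a=axis(yaw,tl); ys=np.array([-np.sin(yaw),np.cos(yaw),0]); c=np.array([x,y,h])
        return np.min([np.abs(wdist(P,c+k*.075*ys,a,H)) for k,H in((-1,.012),(0,.028),(1,.062))],axis=0)
    r=least_squares(f,[.58,.193,.08,.043,.5],loss="soft_l1",f_scale=.002)
    x,y,yaw,h,tl=r.x; a=axis(yaw,tl); ys=np.array([-np.sin(yaw),np.cos(yaw),0])
    print(len(P),"mid",r.x[[0,1,3]].round(4),"yaw,tilt deg",np.degrees(r.x[[2,4]]).round(1),"med res",np.median(r.fun).round(4))
    for n,k,H in(("small",-1,.012),("med",0,.028),("large",1,.062)):
        o=np.array([x,y,h])+k*.075*ys; print("  ",n,"base",o.round(4),"grip centre",(o+a*(H+.024)).round(4),"top",(o+a*(H+.048)).round(4))
for n,z in(("top",t),("scene",s)):
    W=z["W"]; im=z["img"].astype(int); m=(W[...,2]>.128)&(W[...,2]<.155)&(W[...,0]>.45)&(W[...,0]<.70)&(W[...,1]>-.15)&(W[...,1]<.01)&(im.max(-1)-im.min(-1)<50)
    P=W[m]; print(n,len(P),cv2.minAreaRect((P[:,:2]*1000).astype(np.float32)),"z",np.median(P[:,2]))
    m=(W[...,2]>.17)&(W[...,2]<.22)&(W[...,0]>.45)&(W[...,0]<.70)&(W[...,1]>-.25)&(W[...,1]<-.1);P=W[m];print(" dial",len(P),P.min(0),P.max(0),cv2.minAreaRect((P[:,:2]*1000).astype(np.float32)))
E
```

```text
792 mid [0.5824 0.1979 0.045 ] yaw,tilt deg [ 8.8 29.2] med res 0.0011
   small base [0.5939 0.1238 0.045 ] grip centre [0.5765 0.1211 0.0764] top [0.5649 0.1193 0.0974]
   med base [0.5824 0.1979 0.045 ] grip centre [0.5573 0.194  0.0904] top [0.5457 0.1922 0.1113]
   large base [0.5709 0.272  0.045 ] grip centre [0.5293 0.2655 0.12  ] top [0.5178 0.2637 0.141 ]
749 mid [0.5842 0.1972 0.0429] yaw,tilt deg [ 8.4 29. ] med res 0.0007
   small base [0.5952 0.123  0.0429] grip centre [0.5779 0.1205 0.0744] top [0.5664 0.1188 0.0953]
   med base [0.5842 0.1972 0.0429] grip centre [0.5593 0.1935 0.0884] top [0.5477 0.1918 0.1093]
   large base [0.5733 0.2714 0.0429] grip centre [0.532  0.2653 0.1181] top [0.5205 0.2636 0.1391]
1541 mid [0.5834 0.1975 0.0434] yaw,tilt deg [ 8.5 29. ] med res 0.0011
   small base [0.5945 0.1233 0.0434] grip centre [0.5773 0.1208 0.0749] top [0.5658 0.119  0.0959]
   med base [0.5834 0.1975 0.0434] grip centre [0.5585 0.1938 0.0889] top [0.547  0.1921 0.1099]
   large base [0.5723 0.2717 0.0434] grip centre [0.5311 0.2655 0.1187] top [0.5196 0.2638 0.1397]
top 2353 ((571.6458129882812, -81.9962158203125), (158.57998657226562, 130.13101196289062), 3.4180142879486084) z 0.14050827670321975
 dial 143 [ 0.54155982 -0.22541563  0.17069001] [ 0.55788793 -0.141699    0.20413237] ((549.88623046875, -183.47830200195312), (13.487133979797363, 84.06038665771484), 3.122659683227539)
scene 1698 ((570.6549072265625, -81.68828582763672), (166.91656494140625, 131.84255981445312), 3.993828296661377) z 0.14229302727361876
 dial 366 [ 0.53943241 -0.22711684  0.17001291] [ 0.56061893 -0.1412286   0.20292232] ((551.0508422851562, -184.34654235839844), (85.41525268554688, 20.82366943359375), 87.3265151977539)
```

Request:
arm_command:
  xyz:
    - [30,-20.5,0]
    - [30,-20.5,0]
    - [30,-20.5,0]
    - [30,-20.5,0]
    - [30,-20.5,0]
    - [30,-20.5,0]
    - [30,-20.5,0]
    - [30,-20.5,0]
    - [30,-20.5,0]
    - [29,-22,0]
    - [0,0,-20]
    - [0,0,-20]
    - [0,0,0]
    - [0,0,0]
  spin: [3.5,3.5,3.5,3.5,3.5,3.5,3.5,3.5,3.5,3,0,0,0,0]
  jaw: 0.1
  squeeze: 15

```text
time: 1.55
tool_pos: [0.5291, 0.2655, 0.3648]
tool_rot: [-3.142, -0.001, -2.993]
contact_force: [-0.3, -0.5, 0.2]
opening: 0.0504
grip_force: 0.0
```

Request:
arm_command:
  xyz:
    - [0,0,-20]
    - [0,0,-20]
    - [0,0,-20]
    - [0,0,-15]
    - [0,0,-8]
    - [0,0,0]
    - [0,0,0]
  spin: [0,0,0,0,0,0,0]

```text
time: 2.25
tool_pos: [0.5294, 0.2656, 0.2829]
tool_rot: [3.141, 0.002, -2.993]
contact_force: [0.1, -0.3, -0.2]
opening: 0.0506
grip_force: 0.0
```

Request:
arm_command:
  xyz:
    - [0,0,0]
    - [0,0,0]
    - [0,0,0]
    - [0,0,0]
    - [0,0,0]
    - [0,0,0]
    - [0,0,0]
    - [0,0,0]
  spin: [0,0,0,0,0,0,0,0]
  jaw: -1
  squeeze: 12

```text
time: 3.05
tool_pos: [0.5291, 0.2654, 0.2818]
tool_rot: [3.141, 0.0, -2.993]
contact_force: [-0.2, 1.4, 0.3]
opening: 0.0197
grip_force: 12.0
```

Request:
arm_command:
  xyz:
    - [-2.4,-0.4,4.4]
    - [-2.4,-0.4,4.4]
    - [-2.4,-0.4,4.4]
    - [-2.4,-0.4,4.4]
    - [0,0,15]
    - [0,0,20]
    - [0,0,20]
    - [0,0,20]
    - [0,0,20]
    - [0,0,10]
    - [0,0,0]
    - [0,0,0]
  spin: [0,0,0,0,0,0,0,0,0,0,0,0]

```text
time: 4.25
tool_pos: [0.5192, 0.2637, 0.4035]
tool_rot: [-3.141, -0.001, -2.993]
contact_force: [-0.4, -0.5, -4.3]
opening: 0.0197
grip_force: 12.0
```

```bash
cat >> fit.py <<'E'
def held(H):
    """lean (deg) of the held weight towards -x tool-plane, and origin rel. to grasp point, from the scene view"""
    o=observe(); g=np.array(o["tool_pos"])-[0,0,.159]; yaw=o["tool_rot"][2]+np.pi
    res=[]
    for n in("scene","top"):
        c,W=cam(n); P=W[np.isfinite(W[...,2])]; im=c["img"][np.isfinite(W[...,2])].astype(int)
        ok=(im.max(1)-im.min(1)<45)&(im.mean(1)>90)
        P=P[ok&(np.linalg.norm(P-g,axis=1)<H+.07)&(P[:,2]<g[2]-.028)]
        # body only
        if len(P)<30: print(n,"few",len(P)); continue
        def f(p):
            a=axis(yaw,p[0]); return np.abs(wdist(P,g-p[1]*a,a,H))
        b=min((least_squares(f,[t0,H+.02],loss="soft_l1",f_scale=.002) for t0 in(0,.25,.5)),key=lambda r:r.cost)
        print(n,len(P),"lean deg",np.degrees(b.x[0]).round(1),"grasp above base mm",(b.x[1]*1000).round(1),"med",np.median(b.fun).round(4))
        cv2.imwrite(f"pics/held_{n}.png",c["img"][...,::-1])
    print(o["time"],o["tool_pos"],o["contact_force"],o["grip_force"])
E
python3 -c "
from fit import *
held(.062)"
```

```text
scene 291 lean deg 27.4 grasp above base mm 87.3 med 0.0014
top 49 lean deg 28.2 grasp above base mm 116.6 med 0.0006
4.25 [0.51922031 0.26370027 0.40352597] [-0.43355108 -0.47850291 -4.27259841] 11.998472213745117
```

Request:
arm_command:
  xyz:
    - [-30,0,0]
    - [-30,0,0]
    - [-30,0,0]
    - [-30,0,0]
    - [0,0,-30]
    - [0,0,-30]
    - [0,0,-30]
    - [0,0,-30]
    - [0,0,-20]
    - [0,0,0]
    - [0,0,0]
  spin: [0,0,0,0,0,0,0,0,0,0,0]

```text
time: 5.45
tool_pos: [0.3996, 0.2638, 0.2643]
tool_rot: [-3.141, -0.001, -2.993]
contact_force: [0.3, -0.3, -3.7]
opening: 0.0195
grip_force: 12.0
```

Request:
arm_command:
  xyz:
    - [0,0,0]
    - [0,0,0]
    - [0,0,0]
    - [0,0,0]
  spin: [0,0,0,0]
  squeeze: 6

```text
time: 5.85
tool_pos: [0.3996, 0.2638, 0.2649]
tool_rot: [3.141, 0.001, -2.993]
contact_force: [-0.3, 0.2, -3.9]
opening: 0.02
grip_force: 6.0
```

```bash
python3 -c "
from fit import *
held(.062)"
```

```text
scene 266 lean deg 12.6 grasp above base mm 100.4 med 0.0019
top 41 lean deg 14.3 grasp above base mm 115.0 med 0.0007
5.85 [0.3995839  0.26381903 0.26488019] [-0.31158363  0.15203216 -3.9447408 ] 5.999935939908028
```

Request:
arm_command:
  xyz:
    - [0,0,0]
    - [0,0,0]
    - [0,0,0]
  spin: [0,0,0]
  squeeze: 9

```text
time: 6.25
tool_pos: [0.3995, 0.2638, 0.2643]
tool_rot: [3.142, -0.0, -2.993]
contact_force: [0.4, -1.3, -4.6]
opening: 0.0194
grip_force: 9.0
```

```bash
python3 -c "
from fit import *
held(.062)
i=cv2.imread('pics/held_scene.png')
c=i[60:220,250:450]; cv2.imwrite('pics/v4.png',cv2.resize(c,(750,600),interpolation=2))"
```

```text
scene 267 lean deg 12.5 grasp above base mm 100.0 med 0.0017
top 43 lean deg 14.1 grasp above base mm 112.7 med 0.0006
6.25 [0.39953991 0.26378312 0.26429613] [ 0.4115941  -1.28772721 -4.62329649] 8.999836295843124
```

View pics/v4.png

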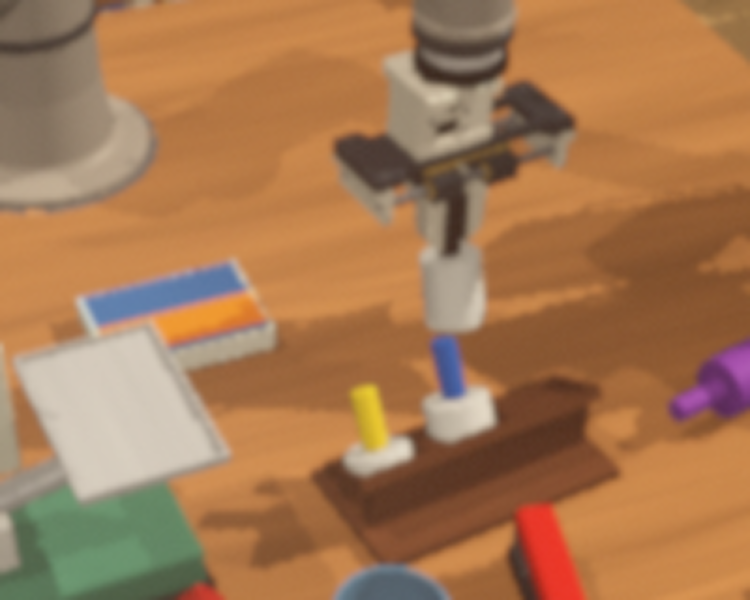

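The weight swung most of the way upright: about 13° lean at crop (455,290). That is below its tipping angle, so setting its lower edge on the clear table will right it.

Request:
arm_command:
  xyz:
    - [0,0,-2]
    - [0,0,-2]
    - [0,0,-2]
    - [0,0,0]
    - [0,0,0]
  spin: [0,0,0,0,0]
  squeeze: 6

```text
time: 6.85
tool_pos: [0.3995, 0.2638, 0.2582]
tool_rot: [3.142, -0.0, -2.993]
contact_force: [-0.6, -1.0, -4.1]
opening: 0.0199
grip_force: 6.0
```

Request:
arm_command:
  xyz:
    - [0,0,-2]
    - [0,0,-2]
    - [0,0,-2]
    - [0,0,-1]
    - [0,0,0]
    - [0,0,0]
  spin: [0,0,0,0,0,0]

```text
time: 7.45
tool_pos: [0.4005, 0.2641, 0.2526]
tool_rot: [3.141, 0.004, -2.993]
contact_force: [1.0, -0.2, 5.7]
opening: 0.02
grip_force: 6.0
```

Request:
arm_command:
  xyz:
    - [0,0,-1]
    - [0,0,-1]
    - [0,0,0]
    - [0,0,0]
    - [0,0,0]
  spin: [0,0,0,0,0]
  squeeze: 4

```text
time: 7.95
tool_pos: [0.4003, 0.264, 0.2504]
tool_rot: [3.141, 0.004, -2.993]
contact_force: [1.4, -0.4, 5.2]
opening: 0.02
grip_force: 4.0
```

```bash
python3 -c "
from fit import *
held(.062)"
```

```text
scene 218 lean deg 13.2 grasp above base mm 94.5 med 0.0015
top 33 lean deg 14.8 grasp above base mm 94.9 med 0.0006
7.95 [0.40029487 0.26403933 0.250379  ] [ 1.37309665 -0.38617876  5.22121651] 4.001770690083504
```

Request:
arm_command:
  xyz:
    - [4,0.6,0]
    - [4,0.6,0]
    - [4,0.6,0]
    - [4,0.6,0]
    - [2,0.3,0]
    - [0,0,0]
    - [0,0,0]
  spin: [0,0,0,0,0,0,0]

```text
time: 8.75
tool_pos: [0.4173, 0.2664, 0.2489]
tool_rot: [-3.141, -0.001, -2.993]
contact_force: [0.2, -0.9, -4.1]
opening: 0.0197
grip_force: 4.0
```

Request:
arm_command:
  xyz:
    - [0,0,0]
    - [0,0,0]
    - [0,0,0]
    - [0,0,0]
    - [0,0,0]
  spin: [0,0,0,0,0]
  jaw: 0

```text
time: 9.25
tool_pos: [0.4175, 0.2665, 0.2495]
tool_rot: [3.141, 0.0, -2.993]
contact_force: [0.6, 0.4, 0.1]
opening: 0.0458
grip_force: 0.0
```

```bash
python3 - <<'E'
from fit import *
o=observe(); g=o["tool_pos"]
for n in("scene","top"):
    c,W=cam(n); k=np.isfinite(W[...,2])&(np.hypot(W[...,0]-.41,W[...,1]-.265)<.07)&(W[...,2]>.005)&(W[...,2]<.066)
    P=W[k]; im=c["img"][k].astype(int); P=P[(im.max(1)-im.min(1)<45)&(im.mean(1)>90)]
    def f(p):
        a=np.array([p[2],p[3],1]); a/=np.linalg.norm(a); return np.abs(wdist(P,np.array([p[0],p[1],p[4]]),a,.062))
    r=least_squares(f,[.41,.265,0,0,0],loss="soft_l1",f_scale=.002); print(n,len(P),r.x.round(4),np.median(r.fun))
    cv2.imwrite(f"pics/t_{n}.png",c["img"][...,::-1])
print(g,o["contact_force"])
E
```

```text
scene 252 [ 0.4209  0.2664 -0.0093 -0.0039  0.0009] 0.0010325436576077707
top 0 [0.41  0.265 0.    0.    0.   ] nan
[0.41753767 0.26650861 0.24949053] [0.56244961 0.4185744  0.13053698]
  return _methods._mean(a, axis=axis, dtype=dtype,
  ret = ret.dtype.type(ret / rcount)
```

Upright at (0.421, 0.266). I'll regrip firmly and take it to the pan's -x spot.

Request:
arm_command:
  xyz:
    - [3,0,-2]
    - [0,0,-2]
    - [0,0,0]
  spin: [0,0,0]

```text
time: 9.65
tool_pos: [0.4205, 0.2664, 0.2449]
tool_rot: [-3.141, -0.001, -2.993]
contact_force: [0.1, 0.5, -0.7]
opening: 0.0457
grip_force: 0.0
```

Request:
arm_command:
  xyz:
    - [0,0,0]
    - [0,0,0]
    - [0,0,0]
    - [0,0,0]
    - [0,0,0]
    - [0,0,0]
  spin: [0,0,0,0,0,0]
  jaw: -1
  squeeze: 25

```text
time: 10.25
tool_pos: [0.4205, 0.2665, 0.2453]
tool_rot: [3.141, 0.0, -2.993]
contact_force: [0.1, 0.1, -0.8]
opening: 0.0194
grip_force: 25.0
```

Request:
arm_command:
  xyz:
    - [0,0,10]
    - [0,0,30]
    - [0,0,40]
    - [0,0,40]
    - [0,0,40]
    - [0,0,40]
    - [10,-20,0]
    - [15,-40,0]
    - [15,-45,0]
    - [15,-45,0]
    - [15,-45,0]
    - [15,-45,0]
    - [15,-45,0]
    - [10,-35,0]
    - [5,-15,0]
    - [0,0,0]
    - [0,0,0]
    - [0,0,0]
  spin: [0,0,0,0,0,0,0,-1,-1,-1,-1,-1,0,0,0,0,0,0]

```text
time: 12.05
tool_pos: [0.5352, -0.0672, 0.4454]
tool_rot: [3.141, -0.0, -3.079]
contact_force: [-0.5, 0.4, -4.3]
opening: 0.0195
grip_force: 25.0
```

```bash
python3 -c "
from fit import *
held(.062)"
```

```text
scene 368 lean deg 0.4 grasp above base mm 91.2 med 0.001
top few 0
12.05 [ 0.5351647  -0.06723782  0.44543957] [-0.46571291  0.424462   -4.2687928 ] 24.998911321163177
```

Request:
arm_command:
  xyz:
    - [0,-1,-15]
    - [0,0,-15]
    - [0,0,-12]
    - [0,0,-8]
    - [0,0,-3]
    - [0,0,-2]
    - [0,0,-1]
    - [0,0,-1]
    - [0,0,0]
    - [0,0,0]
  spin: [0,0,0,0,0,0,0,0,0,0]

```text
time: 13.15
tool_pos: [0.5356, -0.0696, 0.3886]
tool_rot: [-3.142, 0.0, -3.081]
contact_force: [0.7, 1.1, -3.6]
opening: 0.0196
grip_force: 25.0
```

Request:
arm_command:
  xyz:
    - [0,0,-1]
    - [0,0,-1]
    - [0,0,-1]
    - [0,0,0]
    - [0,0,0]
  spin: [0,0,0,0,0]

```text
time: 13.65
tool_pos: [0.5355, -0.0695, 0.3856]
tool_rot: [3.142, 0.0, -3.08]
contact_force: [0.2, 0.6, -1.1]
opening: 0.0195
grip_force: 25.0
```

Request:
arm_command:
  xyz:
    - [0,0,-1]
    - [0,0,-1]
    - [0,0,0]
    - [0,0,0]
    - [0,0,0]
    - [0,0,0]
  spin: [0,0,0,0,0,0]

```text
time: 14.25
tool_pos: [0.5356, -0.0695, 0.3834]
tool_rot: [3.141, 0.0, -3.08]
contact_force: [0.1, 2.8, -0.7]
opening: 0.0193
grip_force: 25.0
```

Request:
arm_command:
  xyz:
    - [0,0,-1]
    - [0,0,-1]
    - [0,0,-1]
    - [0,0,0]
    - [0,0,0]
    - [0,0,0]
  spin: [0,0,0,0,0,0]

```text
time: 14.85
tool_pos: [0.5356, -0.0695, 0.3804]
tool_rot: [3.142, 0.0, -3.081]
contact_force: [0.0, 1.7, 0.3]
opening: 0.0196
grip_force: 25.0
```

Request:
arm_command:
  xyz:
    - [0,0,0]
    - [0,0,0]
    - [0,0,0]
    - [0,0,0]
    - [0,0,0]
  spin: [0,0,0,0,0]
  jaw: 0

```text
time: 15.35
tool_pos: [0.5355, -0.0696, 0.3803]
tool_rot: [-3.142, -0.0, -3.081]
contact_force: [-0.1, 0.4, 0.2]
opening: 0.0453
grip_force: 0.0
```

Request:
arm_command:
  xyz:
    - [0,0,15]
    - [0,0,30]
    - [0,0,40]
    - [0,40,0]
    - [0,45,0]
    - [0,45,0]
    - [0,45,0]
    - [0,40,0]
    - [0,0,0]
    - [0,0,0]
    - [0,0,0]
  spin: [1,1,1,1,1,0,0,0,0,0,0]

```text
time: 16.45
tool_pos: [0.5356, 0.1447, 0.4653]
tool_rot: [-3.141, -0.0, -2.994]
contact_force: [0.1, -0.2, 0.1]
opening: 0.0461
grip_force: 0.0
```

```bash
cat > scale.py <<'E'
from fit import *
def scale(tag):
    for n in("scene","top"):
        c,W=cam(n); im=c["img"].astype(int); x,y,z=[W[...,i] for i in range(3)]
        e=lambda cx,cy,hx,hy: (abs(x-cx)<hx)&(abs(y-cy)<hy)
        p=W[e(.573,-.066,.073,.047)&(z>.105)&(z<.15)]; k=np.median(p[:,2])
        q=W[e(.587,-.297,.065,.04)&(z>.14)&(z<.21)]
        print(n,"pan z med",k.round(4),len(p),"packet top z",np.median(q[:,2]).round(4),len(q))
        cv2.imwrite(f"pics/{tag}_{n}.png",c["img"][...,::-1])
        k=e(.537,-.069,.05,.05)&(z>k+.006)&(z<k+.068)
        P=W[k]; I=c["img"][k].astype(int); P=P[(I.max(1)-I.min(1)<60)]
        if len(P)<30: continue
        def f(p):
            a=np.array([p[2],p[3],1]); a/=np.linalg.norm(a); return np.abs(wdist(P,p[[0,1,4]],a,.062))
        r=least_squares(f,[.535,-.069,0,0,.13],loss="soft_l1",f_scale=.002); print("  large",len(P),r.x.round(4),np.median(r.fun).round(4))
E
python3 -c "
from scale import *
s0=np.load('scene0.npz')
scale('s1')
i=cv2.imread('pics/s1_scene.png'); cv2.imwrite('pics/v5.png',cv2.resize(i[130:260,160:330],(785,600),interpolation=2))"
```

```text
scene pan z med 0.1324 1097 packet top z 0.1572 1176
  large 452 [ 5.355e-01 -6.940e-02  1.380e-02  4.000e-04  1.323e-01] 0.0008
top pan z med 0.1303 1508 packet top z 0.1557 1492
  large 286 [ 0.5342 -0.0706  0.0142  0.0069  0.1304] 0.0011
```

View pics/v5.png

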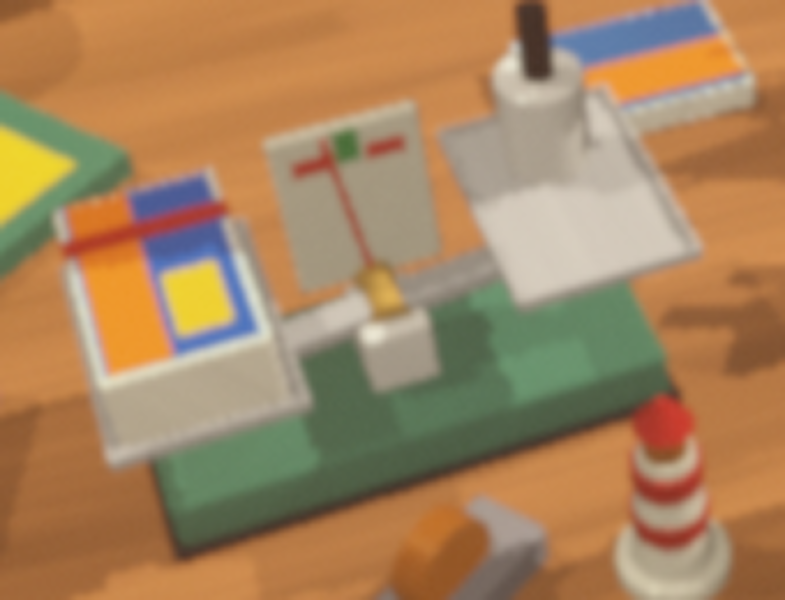

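After the large weight settled upright, the pointer stands left of the green band (crop 325,150 against 345,145). The pan is about 12 mm above level, so about 105 g is missing. That calls for the small (yellow) weight, not the medium.

Request:
arm_command:
  xyz:
    - [20,-12,0]
    - [20,-12,-20]
    - [0,0,-40]
    - [0,0,-40]
    - [0,0,-40]
    - [0,0,-30]
    - [0,0,-25]
    - [0,0,-20]
    - [0,0,-13]
    - [0,0,0]
    - [0,0,0]
  spin: [0,0,0,0,0,0,0,0,0,0,0]

```text
time: 17.65
tool_pos: [0.5759, 0.121, 0.238]
tool_rot: [3.142, 0.001, -2.994]
contact_force: [-1.1, 0.3, 0.1]
opening: 0.046
grip_force: 0.0
```

Request:
arm_command:
  xyz:
    - [0,0,0]
    - [0,0,0]
    - [0,0,0]
    - [0,0,0]
    - [0,0,0]
    - [0,0,0]
  spin: [0,0,0,0,0,0]
  jaw: -1
  squeeze: 8

```text
time: 18.25
tool_pos: [0.5756, 0.1215, 0.2378]
tool_rot: [3.142, 0.001, -2.993]
contact_force: [-0.5, -0.5, 3.9]
opening: 0.0199
grip_force: 8.0
```

Request:
arm_command:
  xyz:
    - [-2.4,-0.4,4.4]
    - [-2.4,-0.4,4.4]
    - [-2.4,-0.4,4.4]
    - [-2.4,-0.4,4.4]
    - [0,0,20]
    - [0,0,40]
    - [0,0,35]
    - [-40,30,0]
    - [-40,40,0]
    - [-40,40,0]
    - [-30,30,-20]
    - [-6,4,-40]
    - [0,0,-40]
    - [0,0,-20]
    - [0,0,0]
    - [0,0,0]
  spin: [0,0,0,0,0,0,0,0,0,0,0,0,0,0,0,0]

```text
time: 19.85
tool_pos: [0.4194, 0.2546, 0.2305]
tool_rot: [3.141, 0.0, -2.993]
contact_force: [0.6, 0.1, -0.1]
opening: 0.0197
grip_force: 8.0
```

```bash
python3 -c "
from fit import *
held(.012)
i=cv2.imread('pics/held_scene.png')
c=i[60:220,250:450]; cv2.imwrite('pics/v6.png',cv2.resize(c,(750,600),interpolation=2))"
```

```text
scene few 10
top few 0
19.85 [0.41941126 0.25462185 0.23052938] [ 0.59730733  0.08464747 -0.09847988] 7.999842613935471
```

View pics/v6.png

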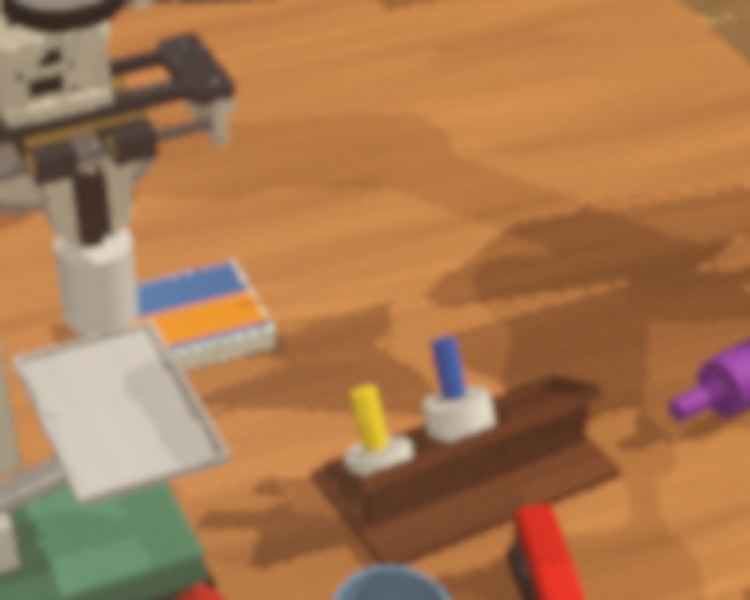

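That picture is a stale save from the earlier hold, because the fit returned too early to write a new one. I'll measure numerically instead.

```bash
python3 - <<'E'
from fit import *
o=observe(); g=o["tool_pos"]-[0,0,.159]
c,W=cam("scene"); k=np.isfinite(W[...,2])&(np.linalg.norm(W-g,axis=-1)<.075)&(W[...,2]<g[2]-.012)&(W[...,2]>.008)
P=W[k];I=c["img"][k].astype(int);P0=P;m=(I.max(1)-I.min(1)<60)&(I.mean(1)>90)|((I[:,0]>150)&(I[:,1]>130)&(I[:,2]<90));P=P[m]
print(len(P0),len(P),P.mean(0),P.min(0),P.max(0),"g",g)
yaw=o["tool_rot"][2]+np.pi
P=P[P[:,2]<g[2]-.021]
def f(p): a=axis(yaw,p[0]); return np.abs(wdist(P,g-p[1]*a,a,.012))
for t0 in(0,.25,.5):
    b=least_squares(f,[t0,.04],loss="soft_l1",f_scale=.002);print(len(P),np.degrees(b.x[0]),b.x[1],b.cost)
E
```

```text
106 94 [0.44491257 0.25072977 0.05322617] [0.41393978 0.23032614 0.03975302] [0.46407285 0.27662263 0.06022598] g [0.41982889 0.25470931 0.0724077 ]
29 29.733428358095566 0.03801703047306823 1.2683836417256057e-05
29 29.733403785348603 0.038017029359485484 1.2683836418612067e-05
29 29.733403782392227 0.038017029359169556 1.2683836418612184e-05
```

Request:
arm_command:
  xyz:
    - [0,0,-10]
    - [0,0,-8]
    - [0,0,-4]
    - [0,0,-2]
    - [0,0,-2]
    - [0,0,-1]
    - [0,0,0]
    - [0,0,0]
  spin: [0,0,0,0,0,0,0,0]
  squeeze: 5

```text
time: 20.8
tool_pos: [0.42, 0.2548, 0.2036]
tool_rot: [3.141, 0.003, -2.993]
contact_force: [1.9, 0.6, 5.1]
opening: 0.0197
grip_force: 5.0
```

Request:
arm_command:
  xyz:
    - [3,0.5,-1]
    - [3,0.5,-1]
    - [3,0.5,0]
    - [3,0.5,0]
    - [0,0,0]
    - [0,0,0]
  spin: [0,0,0,0,0,0]
  squeeze: 3

```text
time: 21.4
tool_pos: [0.4312, 0.2565, 0.2007]
tool_rot: [-3.142, -0.001, -2.993]
contact_force: [-0.6, 0.0, -1.3]
opening: 0.0194
grip_force: 3.0
```

Request:
arm_command:
  xyz:
    - [0,0,-1]
    - [0,0,-1]
    - [0,0,0]
    - [0,0,0]
  spin: [0,0,0,0]

```text
time: 21.8
tool_pos: [0.4316, 0.2567, 0.1993]
tool_rot: [3.141, 0.001, -2.993]
contact_force: [1.9, 0.6, 2.6]
opening: 0.0201
grip_force: 3.0
```

Request:
arm_command:
  xyz:
    - [0,0,0]
    - [0,0,0]
    - [0,0,0]
    - [0,0,0]
    - [0,0,0]
  spin: [0,0,0,0,0]
  jaw: 0

```text
time: 22.3
tool_pos: [0.4311, 0.2566, 0.1988]
tool_rot: [3.142, -0.0, -2.993]
contact_force: [0.9, -0.2, -0.7]
opening: 0.0456
grip_force: 0.0
```

```bash
cat > small.py <<'E'
from fit import *
def small(cx,cy,z0):
    c,W=cam("scene"); k=np.isfinite(W[...,2])&(np.hypot(W[...,0]-cx,W[...,1]-cy)<.06)&(W[...,2]>z0+.004)&(W[...,2]<z0+.075)
    P=W[k]; I=c["img"][k].astype(int); y=(I[:,0]>130)&(I[:,1]>110)&(I[:,2]<80)
    lo=(P[:,2]<z0+.02)&(I.max(1)-I.min(1)<60)&(I.mean(1)>90)
    print("yellow",y.sum(),"alu",lo.sum(),P[y].min(0) if y.any() else 0,P[y].max(0) if y.any() else 0)
    P=P[y|lo]
    def f(p):
        a=np.array([p[2],p[3],1]); a/=np.linalg.norm(a); return np.abs(wdist(P,p[[0,1,4]],a,.012))
    r=least_squares(f,[cx,cy,0,0,z0],loss="soft_l1",f_scale=.002); print(r.x.round(4),np.median(r.fun).round(4)); return c
E
python3 -c "
from small import *
c=small(.435,.257,0); print(observe()['tool_pos'])"
```

```text
yellow 76 alu 71 [0.38247243 0.24696331 0.00449915] [0.47920486 0.31174138 0.06540246]
[ 0.4441  0.2581 -0.0069 -0.0066  0.0016] 0.0012
[0.43115352 0.25657953 0.19885687]
```

Request:
arm_command:
  xyz:
    - [5,0.5,1]
    - [5,0.5,0]
    - [3,0,0]
    - [0,0,0]
  spin: [0,0,0,0]

```text
time: 22.75
tool_pos: [0.4448, 0.2576, 0.2]
tool_rot: [3.141, 0.001, -2.994]
contact_force: [0.8, -0.2, -0.0]
opening: 0.046
grip_force: 0.0
```

Request:
arm_command:
  xyz:
    - [0,0,0]
    - [0,0,0]
    - [0,0,0]
    - [0,0,0]
    - [0,0,0]
    - [0,0,0]
  spin: [0,0,0,0,0,0]
  jaw: -1
  squeeze: 20

```text
time: 23.35
tool_pos: [0.4441, 0.2576, 0.2]
tool_rot: [3.141, -0.0, -2.993]
contact_force: [-0.2, -0.6, 0.5]
opening: 0.0198
grip_force: 20.0
```

Request:
arm_command:
  xyz:
    - [0,0,5]
    - [0,0,20]
    - [0,0,40]
    - [0,0,45]
    - [0,0,45]
    - [0,0,0]
    - [0,0,0]
  spin: [0,0,0,0,0,0,0]

```text
time: 24.05
tool_pos: [0.444, 0.2575, 0.3558]
tool_rot: [3.141, 0.002, -2.993]
contact_force: [0.3, 0.6, -0.7]
opening: 0.0196
grip_force: 20.0
```

```bash
python3 -c "
from small import *
o=observe(); z=o['tool_pos'][2]-.2; print(o['tool_pos'],o['opening'])
c=small(*o['tool_pos'][:2],z); i=c['img'][...,::-1]
cv2.imwrite('pics/v7.png',cv2.resize(i[60:220,250:450],(750,600),interpolation=2))"
```

```text
[0.4440382  0.25752574 0.35581875] 0.019613931411462084
yellow 58 alu 124 [0.43765659 0.25124483 0.17290613] [0.45733507 0.26532946 0.21822062]
[ 0.4442  0.2566 -0.0118  0.0241  0.157 ] 0.001
```

View pics/v7.png

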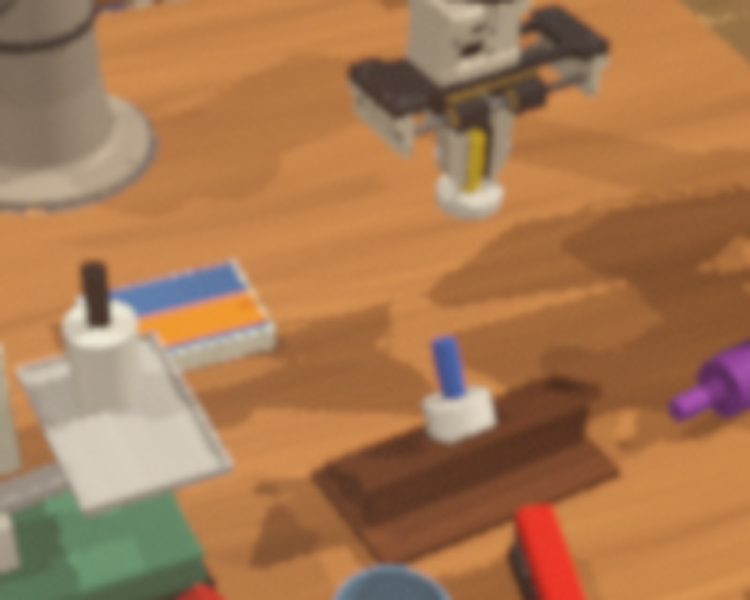

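The small weight is held upright (crop 470,195), and the medium stays in the rack (460,400). I'll carry the small one to the pan's +x spot.

Request:
arm_command:
  xyz:
    - [10,0,45]
    - [30,-20,0]
    - [30,-35,0]
    - [30,-40,0]
    - [30,-40,0]
    - [20,-45,0]
    - [20,-45,0]
    - [0,-45,0]
    - [0,-40,0]
    - [0,-12,0]
    - [0,0,-15]
    - [0,0,-15]
    - [0,0,-15]
    - [0,0,-10]
    - [0,0,0]
    - [0,0,0]
  spin: [0,-1,-1,-1,-1,-1,0,0,0,0,0,0,0,0,0,0]

```text
time: 25.7
tool_pos: [0.6143, -0.0641, 0.3446]
tool_rot: [3.141, -0.001, -3.08]
contact_force: [0.1, 0.4, -0.3]
opening: 0.0194
grip_force: 20.0
```

Request:
arm_command:
  xyz:
    - [0,0,-5]
    - [0,0,-4]
    - [0,0,-2]
    - [0,0,-2]
    - [0,0,-1.5]
    - [0,0,-1.5]
    - [0,0,-1.5]
    - [0,0,-1.5]
    - [0,0,0]
    - [0,0,0]
    - [0,0,0]
  spin: [0,0,0,0,0,0,0,0,0,0,0]

```text
time: 26.8
tool_pos: [0.6142, -0.0644, 0.326]
tool_rot: [3.142, 0.0, -3.081]
contact_force: [0.1, 0.2, -1.5]
opening: 0.0198
grip_force: 20.0
```

Request:
arm_command:
  xyz:
    - [0,0,-1.5]
    - [0,0,-1.5]
    - [0,0,-1.5]
    - [0,0,-1]
    - [0,0,0]
    - [0,0,0]
    - [0,0,0]
    - [0,0,0]
  spin: [0,0,0,0,0,0,0,0]

```text
time: 27.6
tool_pos: [0.6142, -0.0644, 0.3205]
tool_rot: [3.142, -0.0, -3.081]
contact_force: [-0.0, 1.0, 0.5]
opening: 0.0194
grip_force: 20.0
```

Request:
arm_command:
  xyz:
    - [0,0,-1]
    - [0,0,-1]
    - [0,0,0]
    - [0,0,0]
    - [0,0,0]
  spin: [0,0,0,0,0]

```text
time: 28.1
tool_pos: [0.6142, -0.0644, 0.3185]
tool_rot: [3.142, -0.0, -3.081]
contact_force: [-0.0, 0.4, 0.1]
opening: 0.0192
grip_force: 20.0
```

Request:
arm_command:
  xyz:
    - [0,0,0]
    - [0,0,0]
    - [0,0,0]
    - [0,0,0]
    - [0,0,0]
  spin: [0,0,0,0,0]
  jaw: 0

```text
time: 28.6
tool_pos: [0.6142, -0.0644, 0.3184]
tool_rot: [3.142, -0.0, -3.081]
contact_force: [-0.0, 0.2, 0.3]
opening: 0.0454
grip_force: 0.0
```

Request:
arm_command:
  xyz:
    - [0,0,10]
    - [0,0,20]
    - [0,0,35]
    - [0,0,40]
    - [0,40,0]
    - [0,45,0]
    - [0,45,0]
    - [0,45,0]
    - [0,40,0]
    - [0,0,0]
    - [0,0,0]
    - [0,0,0]
  spin: [0,0,0,0,0,0,0,0,0,0,0,0]

```text
time: 29.8
tool_pos: [0.6143, 0.1497, 0.4238]
tool_rot: [-3.141, 0.0, -3.081]
contact_force: [-1.4, -0.8, 0.3]
opening: 0.0458
grip_force: 0.0
```

```bash
python3 -c "
from scale import *
from small import small
scale('s2'); small(.614,-.065,.118)
i=cv2.imread('pics/s2_scene.png'); cv2.imwrite('pics/v8.png',cv2.resize(i[130:260,160:330],(785,600),interpolation=2))"
```

```text
scene pan z med 0.1219 1049 packet top z 0.1682 1206
  large 427 [ 0.5363 -0.0684 -0.0097 -0.0054  0.1205] 0.0009
top pan z med 0.1197 1451 packet top z 0.167 1511
  large 276 [ 0.5364 -0.07   -0.001  -0.011   0.1191] 0.001
yellow 88 alu 434 [ 0.60939849 -0.0735829   0.13871633] [ 0.62689541 -0.05887522  0.18240676]
[ 0.6149 -0.0657 -0.015   0.0174  0.1207] 0.0022
```

View pics/v8.png

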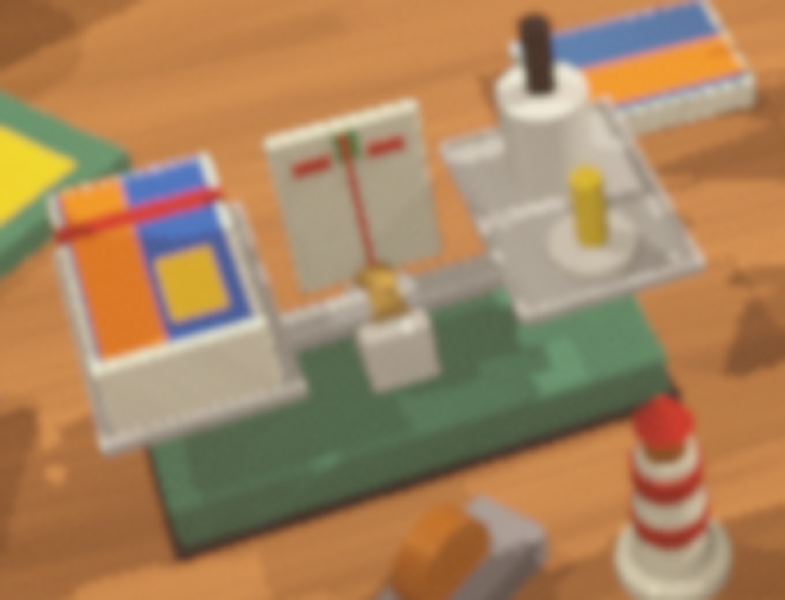

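The pointer is in the green band (crop 347,145). The large (540,90) and small (590,215) weights stand upright on the pan, and the packet is still in place. Handing in.

```bash
python3 -c "
from cell import *
print(hand_in())"
```

```text
the job is handed in; nothing more can be done
None
```

The 400 g and 100 g weights stand upright on the pan, the beam floats level with the pointer in the green band, the packet and the 200 g weight were left where they were, and the job is handed in (no verdict came back).

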